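# Clamp a circuit board in the board frame with the indexing lever

## Robot

A 6-joint arm with a two-finger parallel gripper is mounted at the origin on the work surface. World frame = base frame: x ahead of the robot, y to its left, z up, the work surface at z = 0. Lengths are in m, angles in degrees, forces in N, time in s.
With the tool pointing down it reaches from about 0.35 to 0.875 m from the base axis. Payload 4.2 kg.
Tool frame: the origin (TCP) lies where the fingers leave the gripper's body, on its centre line; the fingertips stand 70 mm ahead of it and the grasp point (between the pads) lies 51 mm ahead of it; z points along the fingers, y is the direction in which the jaws open and shut (so a half turn about z gives the same grasp; the last joint's range is limited). The gripper opens to 87 mm and grips with 3 to 60 N. Pads are 19 mm wide; open, the fingers measure 117 mm over their backs; the gripper's body (75 mm by 190 mm) begins 51 mm behind the grasp point.
Start: joints at [-55.141, 22.042, 0.453, 0, -68.411, -14.817], TCP at [0.214, -0.587, 0.292] pointing down, gripper open.
Joint ranges: [-179.83, 179.83], [-69.29, 118.12], [-61.27, 80.66], [-181.25, 117.63], [-171.15, -9.14], [-177.46, 177.46]. Speed limits (degrees/s): [159.86, 159.86, 180, 180, 180, 180].

## Interface

Orientations are given as a 3x3 rotation matrix whose columns are the frame's x, y, z axes.
In Python, from station import sense, capture, camera_model, finish_job gives the robot as it stands.
- The arm moves only by the shell command python3 -m inch 'ROWS'. ROWS is JSON, a list of rows, each an object with "hand": the closure, from 0 (fully open) to 1 (shut); "slide": the shift along the world's x, y, z in cm, a list of three; "yaw": the turn about the world's z in rad. A call has 1 to 10 rows; each row is the pose to reach, as a shift and turn from the pose commanded when the call began; what a row does not reach only later rows make up. A row lasts 1/8 s, in which the tool goes at most 62.5 mm and 10.7 degrees, less where a joint would pass 70% of its speed; a pose out of reach is approached as far as the arm can. A call with a gripper value outside its range is refused whole. The fingers move at their own pace and stop on an object; the grip force is fixed at half the most. Time passes only in rows, so rows that repeat a pose let the fingers close. It gives the time, the measured TCP pose, the force and the opening at its end, in the units of the state.
- sense(): the state, without advancing time (a new reading comes with each control period).
- capture(name): name is "scene" or "top" or "wrist"; returns the picture (420x560x3 uint8, blue, green, red); there is no depth.
- camera_model(name): a dict with "mtx" (3x3 intrinsics, pixels), "k1" (the pictures are not rectified: a ray, as slopes to the right and down, at radius r is drawn at 1 + k1 r^2 times it, then the intrinsics apply), "xyz" and "orientation" of the camera in the world; the wrist camera has in their place "tool_from_camera" (4x4, takes a point from camera to tool coordinates, whose origin is the TCP and whose axes are the flange's). Camera axes: x right, y up, looking along -z (the intrinsics and any distortion apply to the point x, -y, -z); pixel columns grow to the right and rows downward; lengths in m; the calibration is good to about 2 mm. A picture is of the moment at which its call begins: read the wrist's pose just before it. camera_model takes no time and is no camera call.
- finish_job(): hands the job in, once; it reports no verdict.
The state is a dict: "time_s": time; "joints": joint angles; "joint_velocities": joint speeds; "effort": joint torques, N m; "tcp_pos": TCP position; "ee_rot": TCP orientation; "wrist_force": force on the tool from outside, world axes, zero at the start; "moment": the same for the moment, N m; "gripper_width": opening from 0.0 (shut) to 1.0 (fully open).
Only numpy, scipy, OpenCV 4.12 (cv2) and the standard library are available. Lean on these libraries where they do the work, as an engineer would, in place of code of your own. Each camera call takes 0.05 s, during which the arm holds its last target. There are 200 camera calls.

## Task

Clamp the circuit board in its frame: slide the clamp bar up so that the board is held flush between the bar and the far stop bar, without jamming it hard. Then tighten the clamping lever clockwise in short swings, lifting it off its teeth to swing it back each time, until the clamp is firmly tight but not strained. Last, re-index the lever so that it is parked pointing back along the side plate next to it, dropped fully down on its teeth, and leave the things around the frame alone.

Things in the scene. Friction and masses are not known exactly. Their poses are not given: they have to be found in the camera images.
- frame_mid (a point): Board frame: open-topped aluminium fixture on the mat. Point: centre of the base plate's top face; x points from the lever end to the far stop bar, y left, z up. Base x -190 to +135 mm. Side plates along x at y +-106 (inner faces +-100), tops 74 mm above this point. Far stop bar: inner face x +115, top 62. The board lies on two black rails 36 mm above this point.
- bar_top (a point): Middle of the top edge of the sliding clamp bar, an upright plate 10 mm thick (x), 197 wide, 72 high, between the side plates. Board-side face 5 mm ahead (+x), back face 5 mm behind. Slides along frame x against some 13 N of friction. Push on its back, e.g. 60 mm left of the middle (only a low foot behind it there, top 22 mm above frame_mid). With the board home this point is at frame x +10 mm.
- clamp_bar (a joint): Slide of the clamp bar (m): 0 fully back, grows towards the board; 0.050 when the 100 mm board is flush between bar and far stop bar.
- board_mid (a point): Middle of the loose green circuit board, 100 mm (x) by 160 (y) by 4 thick, with heatsink and parts up to 30 mm high. It lies on the rails a few mm short of the stop bar and slightly askew; pushed by the bar it slides and squares itself. Home: this point at frame x +65 mm. A squeeze of over 60 N damages it.
- lever_axis (a point): Point on the lever's vertical turning axis, on top of the steel carriage that is part of the clamp bar: 39 mm behind bar_top and 66 mm to its right, 28 mm above frame_mid. Bar and right side plate are both 34 mm from the axis and stop the arm, so the lever swings only between about 20 degrees past pointing left along the bar and 20 past pointing back (frame -x) along the side plate.
- lever_grip (a point): Centre of the black lever's grip: level flattened bar 44 mm long, 16 wide, 16 high, 77 mm from the axis, 52 above lever_axis; an arm slopes up to it from the 35 mm hub. x points outwards from the hub. Sprung down (5 to 8 N to lift), it locks to the screw's 12 teeth, 30 degrees apart, 5 degrees play. Lifted over 5 mm (stop at 9) it swings freely without turning the screw.
- lever_lift (a joint): Lift of the lever (m): 0 fully down between the teeth, 0.0045 resting on tooth tops, 0.009 the stop. Let go, it springs down between two teeth, or rests on top of them until swung a little further, and then drops. It lifts easily only with no sideways load on the teeth: after a swing, first follow it back until the pull is gone (up to 25 mm once tight), and 2 mm more.
- shoe (a joint): Clamp shoe in the side plate's slot, drawn up 1.5 mm per clockwise turn (seen from above) of the screw: bites at 0.60 mm, tight from 0.624, strained from 0.74; too fine to read, so feel the sideways pull at the grip: 2 to 3 N while it runs (1.4 to 2.5 rad in all), then rising smoothly; 7 to 10 N is firmly tight, over 14 N strains it. Let go, it eases back a little but stays tight.
- flux_jar: Blue plastic jar, 60 mm across, 58 mm high, origin under its middle. A bystander.
- cutters: Side cutters with yellow handles, 150 mm long, lying flat, jaws to their +x. A bystander.
- solder_reel: Metal solder reel, 52 mm across, 41 mm high, standing on its flange. A bystander.
Things that resemble listed ones, but are neither listed nor needed, are in the scene too. Leave any orange look-alike of the part that bears board_mid alone.

How it is judged (in metres and radians):
On the way, in this order (a step that is already met when the one before it is completed fails the run):
1. the clamp bar has pushed the board home against the far stop bar (value of joint clamp_bar above 0.048 m and x of board_mid in the frame of frame_mid above 0.063 m), for 0.2 s.
2. the clamp is firmly tight (value of joint shoe above 0.000624 m), for 0.2 s.
At the end, for the whole second after the job is handed in: The board is flush between the clamp bar and the stop bar (bar and board each within 2 mm of home), flat within 3 and square within 2 degrees; the clamp is still tight (shoe above 0.607 mm); the lever is down on its teeth (within 1.5 mm) and points back along the side plate within 25 degrees (all of step 1 and angle between the x axis of board_mid and the x axis of frame_mid, either way round below 0.035 rad and angle between board_mid's own z axis and vertical below 0.05 rad and value of joint shoe above 0.000607 m and value of joint lever_lift below 0.0015 m and angle between the x axis of lever_grip and the x axis of frame_mid, either way round below 0.45 rad); the robot touches nothing.
It fails at once if the board is jammed by the bar with more than 60 N (contact force between clamp_bar and board above 60 N).
It fails at once if the clamp is strained by overtightening (value of joint shoe above 0.00074 m).
It fails at once if a bystander is knocked away (distance of any of flux_jar, cutters, solder_reel from where it was at the start of the episode above 0.02 m).
It also fails if it takes over 72 s, if anything falls off the work surface, if the arm or the gripper's body presses on something with over 40 N, if the wrist force passes 120 N, or if a joint passes its speed limit or range.

## Working session

There is one attempt and no reset: what is moved stays moved. The work goes in short steps, Python scripts to look and compute and a shell command to move; the robot and the scene stay as the last step left them, time stands still between calls to the robot, and variables do not carry over. Pictures are saved under pics/ and viewed, about 8 in all and at most 12, crops included, and the job is handed in when it is done.

```bash
ls; mkdir -p pics
cat > h.py <<'E'
import numpy as np, cv2
from station import sense,capture,camera_model
def cam(name,s=None):
    m=camera_model(name)
    if name=="wrist":
        s=s or sense(); T=np.array(m["tool_from_camera"]); R=np.array(s["ee_rot"]); 
        return m,np.array(s["tcp_pos"])+R@T[:3,3],R@T[:3,:3]
    return m,np.array(m["xyz"]),np.array(m["orientation"])
def ray(c,u,v):
    m,p,R=c; K=np.array(m["mtx"]); k=m["k1"]
    d=np.array([(u-K[0,2])/K[0,0],(v-K[1,2])/K[1,1]]); x=d.copy()
    for _ in range(30): x=d/(1+k*(x@x))
    return p,R@np.array([x[0],-x[1],-1])
def onz(c,u,v,z):
    p,d=ray(c,u,v); return p+d*(z-p[2])/d[2]
def proj(c,P):
    m,p,R=c; K=np.array(m["mtx"]); q=R.T@(np.array(P)-p); x=np.array([q[0],-q[1]])/-q[2]
    x=x*(1+m["k1"]*(x@x)); return K[0,0]*x[0]+K[0,2],K[1,1]*x[1]+K[1,2]
E
python3 - <<'E'
from h import *
s=sense();print(s)
for n in("scene","top"):
    cv2.imwrite(f"pics/{n}0.png",capture(n)); m=camera_model(n);print(n,m)
E
```

```text
pics
{'time_s': 0.0, 'joints': array([-5.51427921e+01,  2.20912597e+01,  3.80739031e-01, -2.84197337e-02,
       -6.84104961e+01, -1.48186394e+01]), 'joint_velocities': array([ 0.03233575,  0.07980294,  0.00870833, -0.00609358,  0.03802692,
       -0.15423198]), 'effort': array([ 1.05231728e-03, -3.90664601e+01,  1.87409109e+01,  4.21974286e+00,
        1.11695181e-02, -1.83829734e-04]), 'tcp_pos': array([ 0.21405245, -0.58673361,  0.29116221]), 'ee_rot': array([[-9.39524828e-01, -3.42479796e-01, -8.28667146e-04],
       [-3.42480786e-01,  9.39522711e-01,  1.99674509e-03],
       [ 9.47067526e-05,  2.15979416e-03, -9.99997663e-01]]), 'wrist_force': array([ 0.19018418,  0.61749767, -0.6662281 ]), 'moment': array([-0.04265642, -0.00618781,  0.0082088 ]), 'gripper_width': 0.9981636996322095}
scene {'mtx': array([[390.82465626,   0.        , 282.59551107],
       [  0.        , 390.82465626, 209.78160466],
       [  0.        ,   0.        ,   1.        ]]), 'k1': 0.015452057477250996, 'xyz': array([0.82492088, 0.32077671, 0.93483006]), 'orientation': array([[-0.87371461, -0.40933259,  0.26281097],
       [ 0.48628458, -0.74859408,  0.45070413],
       [ 0.01225084,  0.52158771,  0.85310971]])}
top {'mtx': array([[523.819449  ,   0.        , 289.05281143],
       [  0.        , 523.819449  , 222.74293022],
       [  0.        ,   0.        ,   1.        ]]), 'k1': -0.14736613712483881, 'xyz': array([ 0.48440072, -0.09114701,  1.63585775]), 'orientation': array([[ 0.00764892,  0.99864253, -0.05152271],
       [-0.99993594,  0.00806841,  0.00793877],
       [ 0.0083437 ,  0.05145868,  0.99864027]])}
```

View pics/top0.png

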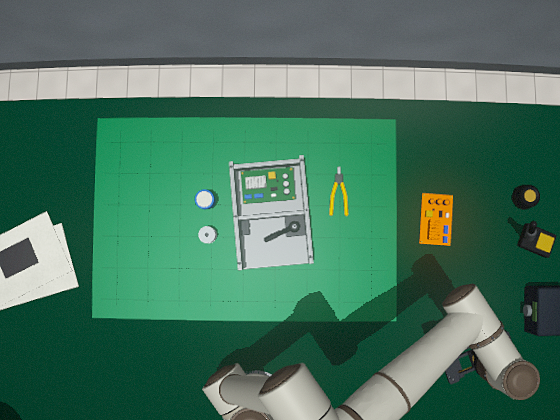

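View pics/scene0.png

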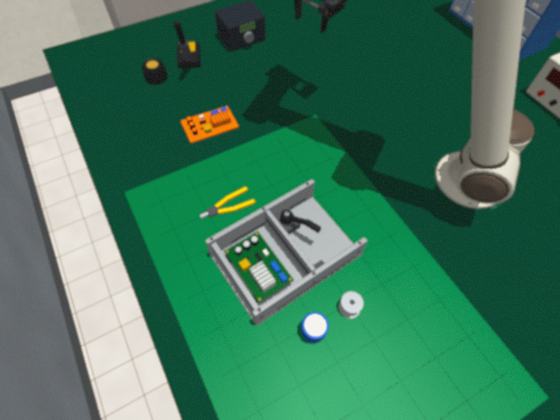

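The top view shows the frame at about (270,212), with the green board at (268,187) and the black lever running from its hub (295,228) to its grip (272,239). Candidates for the board are the green one in the frame (268,187) and the orange look-alike (436,219); I choose the green one. The only lever in a frame is the one at (285,232). Jar (205,199), reel (207,234) and cutters (339,192) are bystanders. I'll check this choice in a close crop.

Run:
```python
from h import *
a=cv2.imread("pics/top0.png")[145:280,215:325]
cv2.imwrite("pics/topc.png",cv2.resize(a,None,fx=4.4,fy=4.4,interpolation=cv2.INTER_CUBIC))
```

```text
(no output)
```

View pics/topc.png

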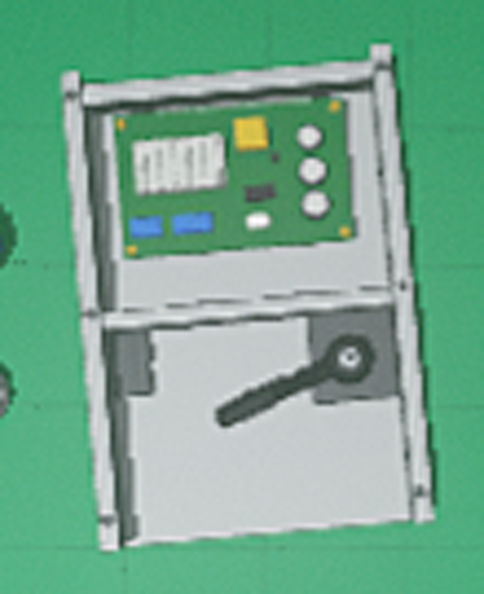

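The close crop confirms the choice: green board with heatsink on the rails, bar across at crop y≈305, lever hub at (350,357) and grip end at (222,418). The lever points roughly left and a little back.

Run:
```python
from h import *
t=cam("top"); f=lambda u,v,z:onz(t,215+u/4.4-.4,145+v/4.4-.4,z)
z=.084
c={k:f(*p,z) for k,p in dict(FL=(70,75),FR=(381,47),BL=(109,547),BR=(425,520),barL=(92,314),barR=(402,291)).items()}
for k in c: print(k,c[k].round(4))
A=(c['FL']+c['FR']-c['BL']-c['BR'])[:2]; yaw=np.arctan2(A[1],A[0]); print("yaw",np.degrees(yaw), np.linalg.norm(A)/2)
X=np.array([np.cos(yaw),np.sin(yaw)]);Y=np.array([-X[1],X[0]])
mid=sum(c[k] for k in('FL','FR','BL','BR'))[:2]/4; fm=mid+X*.0275; print("frame_mid",fm)
b=(c['barL']+c['barR'])[:2]/2; print("bar in frame",(b-fm)@X,(b-fm)@Y)
h=f(350,357,.06)[:2]; g=f(222,418,.09)[:2]; print("hub",h,(h-fm)@X,(h-fm)@Y,"gripend",g,(g-h)@X,(g-h)@Y)
# z check with scene
s=cam("scene")
for zz in(.074,.084,.094):
    print(zz,[onz(s,*p,zz).round(3) for p in((310,184),(364,241),(210,241),(256,318))])
m=camera_model("wrist");print(m)
```

```text
FL [0.7462 0.0732 0.084 ]
FR [ 0.767  -0.1383  0.084 ]
BL [0.4265 0.0424 0.084 ]
BR [ 0.4464 -0.1699  0.084 ]
barL [0.5833 0.0557 0.084 ]
barR [ 0.6006 -0.1535  0.084 ]
yaw 5.561134070530814 0.3216954869286569
frame_mid [ 0.62389061 -0.04548382]
bar in frame -0.032096677996291754 -0.0002712515559058858
hub [ 0.55680001 -0.11908208] -0.07390706851610378 -0.0667502603107357 gripend [ 0.51378277 -0.03301013] -0.03447373392995841 0.08983554518697065
0.074 [array([ 0.455, -0.17 ,  0.074]), array([0.427, 0.041, 0.074]), array([ 0.76 , -0.141,  0.074]), array([0.747, 0.082, 0.074])]
0.084 [array([ 0.46 , -0.164,  0.084]), array([0.432, 0.044, 0.084]), array([ 0.76 , -0.136,  0.084]), array([0.748, 0.085, 0.084])]
0.094 [array([ 0.464, -0.158,  0.094]), array([0.437, 0.048, 0.094]), array([ 0.761, -0.13 ,  0.094]), array([0.749, 0.088, 0.094])]
{'mtx': array([[329.50847772,   0.        , 282.6202483 ],
       [  0.        , 329.50847772, 212.16884962],
       [  0.        ,   0.        ,   1.        ]]), 'k1': 0.004321596689153183, 'tool_from_camera': array([[ 2.72805846e-04,  9.55957636e-01,  2.93504555e-01,
         8.21800909e-02],
       [ 9.99999925e-01, -1.80295375e-04, -3.42247108e-04,
        -5.99712101e-04],
       [-2.74256222e-04,  2.93504627e-01, -9.55957614e-01,
        -9.28470206e-02],
       [ 0.00000000e+00,  0.00000000e+00,  0.00000000e+00,
         1.00000000e+00]])}
```

```bash
python3 -m inch '[{"hand":0,"slide":[4,6,3],"yaw":-0.1},{"hand":0,"slide":[35,53.6,3],"yaw":-0.253},{"hand":0,"slide":[35,53.6,3],"yaw":-0.253},{"hand":0,"slide":[35,53.6,3],"yaw":-0.253},{"hand":0,"slide":[35,53.6,3],"yaw":-0.253},{"hand":0,"slide":[35,53.6,3],"yaw":-0.253},{"hand":0,"slide":[35,53.6,3],"yaw":-0.253},{"hand":0,"slide":[35,53.6,3],"yaw":-0.253},{"hand":0,"slide":[35,53.6,3],"yaw":-0.253},{"hand":1,"slide":[35,53.6,3],"yaw":-0.253}]'
python3 -m inch '[{"hand":1,"slide":[0,0,0],"yaw":0}]'
```

```text
time_s: 1.35
tcp_pos: [0.5539, -0.0659, 0.3219]
ee_rot: [[-0.995, -0.097, -0.0], [-0.097, 0.995, -0.0], [0.0, 0.0, -1.0]]
wrist_force: [0.6, 0.2, 0.7]
gripper_width: 0.949
time_s: 1.48
tcp_pos: [0.5549, -0.0645, 0.3209]
ee_rot: [[-0.995, -0.102, -0.001], [-0.102, 0.995, 0.0], [0.001, 0.0, -1.0]]
wrist_force: [-1.2, -0.4, -0.9]
gripper_width: 0.849
```

Run:
```python
from h import *
s=sense();im=capture("wrist");print(s["tcp_pos"],s["time_s"],s["joints"].round(1));cv2.imwrite("pics/w1.png",im)
cv2.imwrite("pics/w1b.png",cv2.resize(im,(800,600),interpolation=cv2.INTER_CUBIC))
np.savez("w1.npz",p=s["tcp_pos"],R=s["ee_rot"])
```

```text
[ 0.55494831 -0.06450767  0.32092356] 1.475 [ 10.   14.5  -6.3  -0.  -69.3 -94.1]
```

View pics/w1b.png

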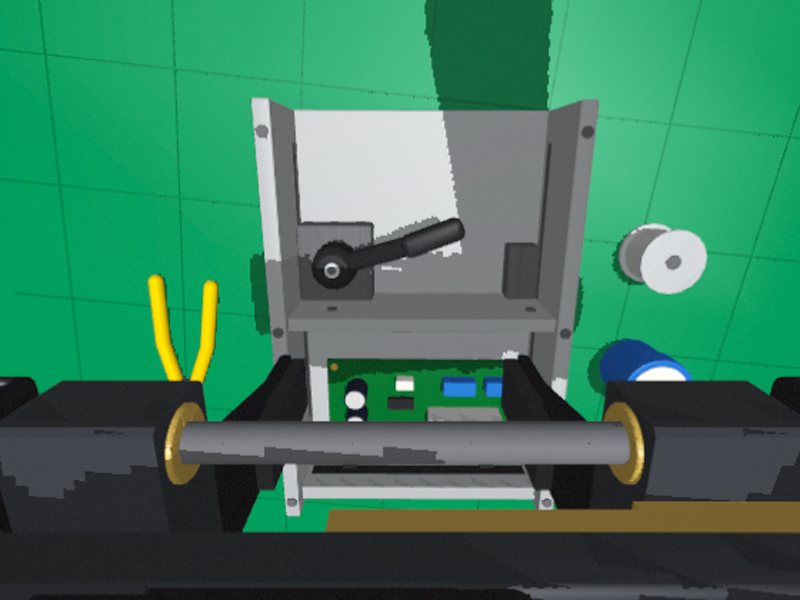

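```bash
cat >> h.py <<'E'
def tri(rs):
    A=np.zeros((3,3));b=np.zeros(3)
    for p,d in rs:
        d=d/np.linalg.norm(d);M=np.eye(3)-np.outer(d,d);A+=M;b+=M@p
    return np.linalg.solve(A,b)
E
python3 - <<'E'
from h import *
n=np.load("w1.npz");w=cam("wrist",dict(tcp_pos=n["p"],ee_rot=n["R"]));t=cam("top")
W=lambda u,v:ray(w,u*.7,v*.7); T=lambda u,v:ray(t,215+u/4.4-.4,145+v/4.4-.4)
for nm,a,b in(("BR",(262,131),(421,492)),("BL",(587,132),(108,520)),("MR",(278,333),(402,287)),("ML",(565,333),(92,314)),("FR",(292,503),(381,65)),("FL",(545,503),(72,90)),("hub",(332,270),(350,356)),("gripend",(463,232),(222,418))):
    print(nm,tri([W(*a),T(*b)]).round(4))
def on(u,v,z):p,d=W(u,v);return p+d*(z-p[2])/d[2]
for z in(.08,.086):
    S={k:on(*p,z)[:2] for k,p in dict(BR=(262,131),BL=(587,132),MR=(278,333),ML=(565,333),FR=(292,503),FL=(545,503)).items()}
    for k in S:print(z,k,S[k].round(4))
    print("widths",[np.linalg.norm(S[a]-S[b]).round(4) for a,b in(("BR","BL"),("MR","ML"),("FR","FL"))])
    d=S["FL"]+S["FR"]-S["BL"]-S["BR"];print("yaw",np.degrees(np.arctan2(d[1],d[0])),np.linalg.norm(d)/2)
for z in(.078,.084):
    print("bar top",[on(*p,z).round(4) for p in((290,320),(555,320),(290,332),(555,332))],"inner plates",[on(*p,z+.002).round(4) for p in((286,333),(556,333))])
    print("grip ctr",on(434,239,z+.008).round(4),on(405,247,z+.008).round(4),on(463,232,z+.008).round(4))
for z in (.04,.055,.07):print("hub",on(332,270,z).round(4))
print("stopbar",on(300,487,.068),on(533,487,.068),on(300,478,.068))
E
```

```text
BR [ 0.4654 -0.1669  0.0885]
BL [0.4448 0.0428 0.0896]
MR [ 0.6029 -0.1527  0.0926]
ML [0.5824 0.0553 0.0923]
FR [ 0.7538 -0.138   0.0892]
FL [0.7354 0.0717 0.0858]
hub [ 0.557  -0.1186  0.073 ]
gripend [ 0.5126 -0.0339  0.1267]
0.08 BR [ 0.4654 -0.1693]
0.08 BL [0.444  0.0463]
0.08 MR [ 0.6083 -0.1553]
0.08 ML [0.5862 0.0606]
0.08 FR [ 0.7618 -0.1396]
0.08 FL [0.7399 0.0746]
widths [np.float64(0.2167), np.float64(0.217), np.float64(0.2154)]
yaw 5.594477170403649 0.29756471484122315
0.086 BR [ 0.4655 -0.1676]
0.086 BL [0.4445 0.0441]
0.086 MR [ 0.6059 -0.1538]
0.086 ML [0.5842 0.0581]
0.086 FR [ 0.7566 -0.1385]
0.086 FL [0.7351 0.0719]
widths [np.float64(0.2128), np.float64(0.2131), np.float64(0.2115)]
yaw 5.594477170403655 0.2922169893533484
bar top [array([ 0.5977, -0.1471,  0.078 ]), array([0.5774, 0.0518, 0.078 ]), array([ 0.6073, -0.1467,  0.078 ]), array([0.5869, 0.0536, 0.078 ])] inner plates [array([ 0.6077, -0.1493,  0.08  ]), array([0.5869, 0.0538, 0.08  ])]
grip ctr [ 0.5245 -0.0471  0.086 ] [ 0.5322 -0.0667  0.086 ] [ 0.5176 -0.0276  0.086 ]
bar top [array([ 0.5955, -0.1457,  0.084 ]), array([0.5755, 0.0495, 0.084 ]), array([ 0.605 , -0.1454,  0.084 ]), array([0.5848, 0.0514, 0.084 ])] inner plates [array([ 0.6052, -0.1479,  0.086 ]), array([0.5849, 0.0515, 0.086 ])]
grip ctr [ 0.5236 -0.0476  0.092 ] [ 0.5311 -0.0668  0.092 ] [ 0.5168 -0.0284  0.092 ]
hub [ 0.5652 -0.1228  0.04  ]
hub [ 0.5615 -0.1208  0.055 ]
hub [ 0.5578 -0.1188  0.07  ]
stopbar [ 0.75465648 -0.1356449   0.068     ] [0.73405459 0.06639699 0.068     ] [ 0.74540406 -0.13599992  0.068     ]
```

```bash
python3 -m inch '[{"hand":1,"slide":[-1,4,-2],"yaw":0},{"hand":1,"slide":[-1,7.3,-5],"yaw":0},{"hand":1,"slide":[-1,7.3,-10],"yaw":0},{"hand":1,"slide":[-1,7.3,-15],"yaw":0},{"hand":1,"slide":[-1,7.3,-18],"yaw":0},{"hand":1,"slide":[-1,7.3,-19],"yaw":0},{"hand":1,"slide":[-1,7.3,-19.5],"yaw":0},{"hand":1,"slide":[-1,7.3,-20],"yaw":0},{"hand":1,"slide":[-1,7.3,-20.4],"yaw":0},{"hand":1,"slide":[-1,7.3,-20.4],"yaw":0}]'
python3 -m inch '[{"hand":1,"slide":[0,0,0],"yaw":0}]'
```

```text
time_s: 2.78
tcp_pos: [0.5433, 0.0052, 0.1183]
ee_rot: [[-0.995, -0.097, 0.0], [-0.097, 0.995, 0.0], [-0.0, 0.0, -1.0]]
wrist_force: [0.5, -0.6, -0.4]
gripper_width: 0.005
time_s: 2.9
tcp_pos: [0.5435, 0.0052, 0.1184]
ee_rot: [[-0.995, -0.097, 0.001], [-0.097, 0.995, 0.0], [-0.001, 0.0, -1.0]]
wrist_force: [0.3, 0.1, -0.2]
gripper_width: 0.006
```

```bash
python3 -m inch '[{"hand":1,"slide":[0.5,0.05,0],"yaw":0},{"hand":1,"slide":[1,0.1,0],"yaw":0},{"hand":1,"slide":[1.5,0.15,0],"yaw":0},{"hand":1,"slide":[2,0.2,0],"yaw":0},{"hand":1,"slide":[2.5,0.25,0],"yaw":0},{"hand":1,"slide":[3,0.29,0],"yaw":0}]'
python3 -m inch '[{"hand":1,"slide":[0.4,0.04,0],"yaw":0},{"hand":1,"slide":[0.8,0.08,0],"yaw":0},{"hand":1,"slide":[1.2,0.12,0],"yaw":0},{"hand":1,"slide":[1.5,0.15,0],"yaw":0}]'
```

```text
time_s: 3.65
tcp_pos: [0.5688, 0.0073, 0.1171]
ee_rot: [[-0.995, -0.095, -0.013], [-0.095, 0.995, -0.002], [0.013, -0.001, -1.0]]
wrist_force: [-14.8, 2.3, 8.3]
gripper_width: 0.009
time_s: 4.15
tcp_pos: [0.5827, 0.0086, 0.117]
ee_rot: [[-0.995, -0.095, -0.015], [-0.095, 0.995, -0.002], [0.015, -0.001, -1.0]]
wrist_force: [-13.9, 1.6, 8.2]
gripper_width: 0.005
```

```bash
python3 -m inch '[{"hand":1,"slide":[0.4,0.04,0],"yaw":0},{"hand":1,"slide":[0.8,0.08,0],"yaw":0},{"hand":1,"slide":[1.2,0.12,0],"yaw":0},{"hand":1,"slide":[1.6,0.16,0],"yaw":0}]'
python3 -m inch '[{"hand":1,"slide":[0.2,0.02,0],"yaw":0},{"hand":1,"slide":[0.4,0.04,0],"yaw":0}]'
python3 - <<'E'
from h import *
s=sense();print(s["wrist_force"],s["tcp_pos"]);a=capture("top")[145:280,215:325]
b=capture("scene")[170:330,195:375]
a=cv2.resize(a,None,fx=4.4,fy=4.4,interpolation=3);b=cv2.resize(b,None,fx=2,fy=2,interpolation=3)
o=np.zeros((594,484+360-44,3),np.uint8);o[:,:484]=a;o[:320,484:]=b[:,:316];cv2.imwrite("pics/p2.png",o)
E
```

```text
time_s: 4.65
tcp_pos: [0.5987, 0.0102, 0.117]
ee_rot: [[-0.995, -0.095, -0.015], [-0.095, 0.995, -0.002], [0.015, -0.001, -1.0]]
wrist_force: [-14.6, 0.5, 7.8]
gripper_width: 0.005
time_s: 4.9
tcp_pos: [0.6027, 0.0106, 0.117]
ee_rot: [[-0.995, -0.095, -0.015], [-0.095, 0.995, -0.002], [0.015, -0.001, -1.0]]
wrist_force: [-13.1, 0.8, 8.8]
gripper_width: 0.003
[-13.05805212   0.839101     8.83558127] [0.60272552 0.01060994 0.11701611]
```

View pics/p2.png

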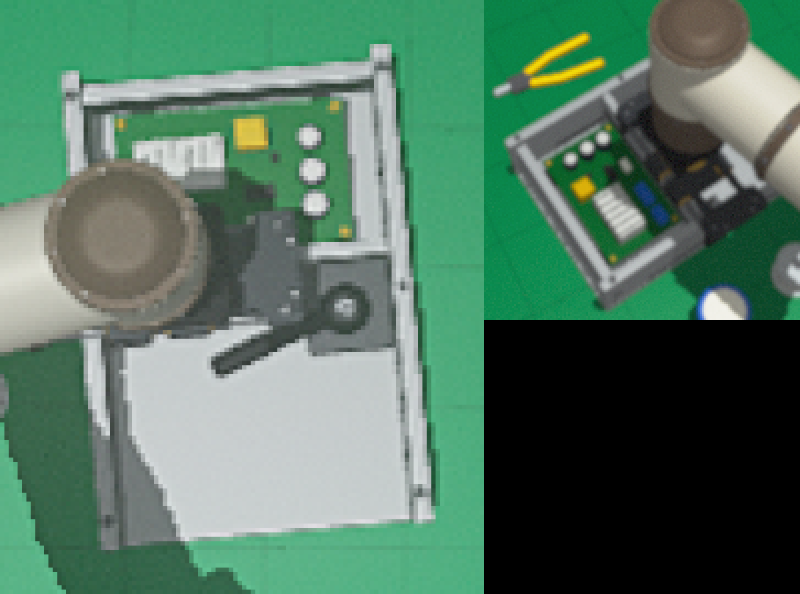

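Bar right end is now at crop (350,250), just short of the board edge (345,240). The hub is at (347,307), about 34 mm ahead of where it was. I'll push on in small steps and watch the force.

```bash
python3 -m inch '[{"hand":1,"slide":[0.2,0.02,0],"yaw":0},{"hand":1,"slide":[0.4,0.04,0],"yaw":0}]' | egrep "tcp|force"
python3 -m inch '[{"hand":1,"slide":[0.1,0.01,0],"yaw":0},{"hand":1,"slide":[0.2,0.02,0],"yaw":0}]'| egrep "tcp|force"
python3 -m inch '[{"hand":1,"slide":[0.1,0.01,0],"yaw":0}]'| egrep "tcp|force"
python3 -m inch '[{"hand":1,"slide":[0.1,0.01,0],"yaw":0}]'| egrep "tcp|force"
```

```text
tcp_pos: [0.6066, 0.011, 0.117]
wrist_force: [-14.4, 1.7, 8.7]
tcp_pos: [0.6081, 0.0111, 0.117]
wrist_force: [-15.1, 0.4, 10.3]
tcp_pos: [0.609, 0.0112, 0.117]
wrist_force: [-14.4, 1.7, 9.7]
tcp_pos: [0.61, 0.0113, 0.117]
wrist_force: [-14.1, 1.6, 9.6]
```

```bash
for i in 1; do :; done
python3 -m inch '[{"hand":1,"slide":[0.1,0.01,0],"yaw":0}]'| egrep "tcp|force"
python3 -m inch '[{"hand":1,"slide":[0.1,0.01,0],"yaw":0}]'| egrep "tcp|force"
python3 -m inch '[{"hand":1,"slide":[0.1,0.01,0],"yaw":0}]'| egrep "tcp|force"
python3 -m inch '[{"hand":1,"slide":[0.1,0.01,0],"yaw":0}]'| egrep "tcp|force"
```

```text
tcp_pos: [0.6111, 0.0114, 0.117]
wrist_force: [-15.3, 1.6, 10.0]
tcp_pos: [0.6121, 0.0115, 0.117]
wrist_force: [-14.0, 0.9, 9.1]
tcp_pos: [0.613, 0.0116, 0.117]
wrist_force: [-13.5, 0.9, 9.3]
tcp_pos: [0.6141, 0.0117, 0.117]
wrist_force: [-15.7, 0.9, 8.5]
```

```bash
python3 -m inch '[{"hand":1,"slide":[0.1,0.01,0],"yaw":0}]'| egrep "tcp|force"
python3 -m inch '[{"hand":1,"slide":[0.1,0.01,0],"yaw":0}]'| egrep "tcp|force"
python3 -m inch '[{"hand":1,"slide":[0.1,0.01,0],"yaw":0}]'| egrep "tcp|force"
```

```text
tcp_pos: [0.6142, 0.0117, 0.117]
wrist_force: [-19.4, 2.0, 12.3]
tcp_pos: [0.6144, 0.0118, 0.117]
wrist_force: [-20.5, 1.4, 13.9]
tcp_pos: [0.6145, 0.0118, 0.117]
wrist_force: [-23.5, 2.2, 16.8]
```

```bash
python3 -m inch '[{"hand":1,"slide":[0.1,0.01,0],"yaw":0},{"hand":1,"slide":[0.1,0.01,0],"yaw":0},{"hand":1,"slide":[0.15,0.015,0],"yaw":0},{"hand":1,"slide":[0.15,0.015,0],"yaw":0}]'| egrep "tcp|force"
python3 -m inch '[{"hand":1,"slide":[-0.5,-0.05,0],"yaw":0},{"hand":1,"slide":[-1.5,-0.15,0],"yaw":0},{"hand":1,"slide":[-2.5,-0.25,0],"yaw":0},{"hand":1,"slide":[-2.5,-0.25,5],"yaw":0},{"hand":1,"slide":[-2.5,-0.25,10],"yaw":0},{"hand":1,"slide":[-5,-5,14],"yaw":0},{"hand":0.5,"slide":[-7,-8,16],"yaw":0},{"hand":0.5,"slide":[-7,-8,16],"yaw":0},{"hand":0.5,"slide":[-7,-8,16],"yaw":0}]'
python3 - <<'E'
from h import *
s=sense();im=capture("wrist");print(s["tcp_pos"],s["time_s"],s["wrist_force"]);cv2.imwrite("pics/w2.png",im)
cv2.imwrite("pics/w2b.png",cv2.resize(im,(800,600),interpolation=cv2.INTER_CUBIC))
np.savez("w2.npz",p=s["tcp_pos"],R=s["ee_rot"])
E
```

```text
tcp_pos: [0.6146, 0.0118, 0.117]
wrist_force: [-25.6, 2.2, 16.7]
time_s: 8.25
tcp_pos: [0.5548, -0.0667, 0.2777]
ee_rot: [[-0.995, -0.096, 0.0], [-0.096, 0.995, 0.0], [-0.0, 0.0, -1.0]]
wrist_force: [0.2, -0.4, 0.7]
gripper_width: 0.262
[ 0.55481778 -0.06669599  0.27774052] 8.25 [ 0.20662287 -0.36751076  0.72412377]
```

View pics/w2b.png

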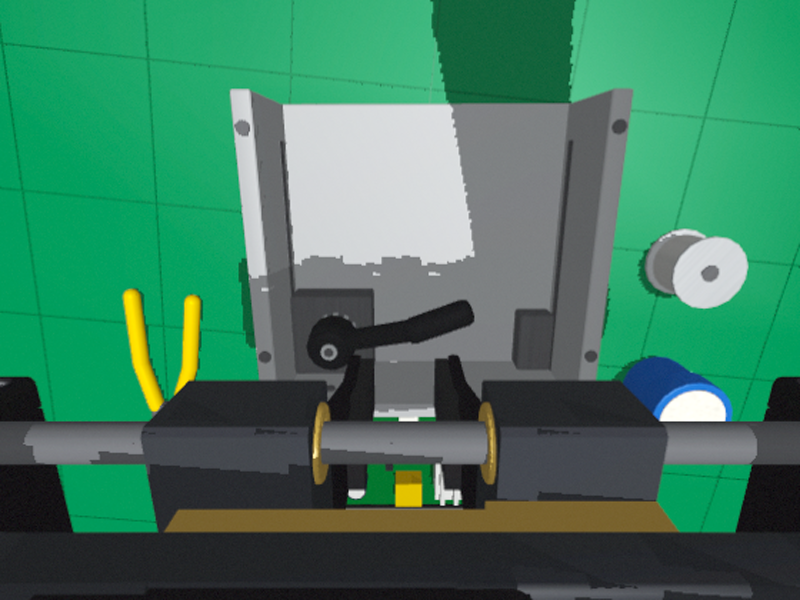

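Run:
```python
from h import *
n=np.load("w2.npz");w=cam("wrist",dict(tcp_pos=n["p"],ee_rot=n["R"]))
def on(u,v,z):p,d=ray(w,u*.7,v*.7);return (p+d*(z-p[2])/d[2]).round(4)
for z in(.065,.07,.075):print("hub",z,on(329,352,z))
for z in(.094,.102):print("grip end/start",z,on(473,311,z),on(406,327,z), on(444,318,z))
print("screws",[on(*p,.088) for p in((242,127),(619,127),(265,356),(591,356))])
# board corner yellow dots seen from top
a=capture("top");cv2.imwrite("pics/t3.png",a)
t=cam("top")
hsv=cv2.cvtColor(a,cv2.COLOR_BGR2HSV)[120:330,150:400]
```

```text
hub 0.065 [ 0.6075 -0.115   0.065 ]
hub 0.07 [ 0.6053 -0.1143  0.07  ]
hub 0.075 [ 0.6031 -0.1137  0.075 ]
grip end/start 0.094 [ 0.5588 -0.0241  0.094 ] [ 0.5732 -0.0642  0.094 ] [ 0.5651 -0.0413  0.094 ]
grip end/start 0.102 [ 0.5563 -0.0255  0.102 ] [ 0.5703 -0.0646  0.102 ] [ 0.5624 -0.0423  0.102 ]
screws [array([ 0.4653, -0.1675,  0.088 ]), array([0.4449, 0.0436, 0.088 ]), array([ 0.6042, -0.1533,  0.088 ]), array([0.5838, 0.0577, 0.088 ])]
```

Run:
```python
from h import *
n=np.load("w2.npz");w=cam("wrist",dict(tcp_pos=n["p"],ee_rot=n["R"]))
g=cv2.cvtColor(cv2.imread("pics/w2.png"),cv2.COLOR_BGR2GRAY)
m=(g<50).astype(np.uint8);m[:, :284]=0;m[:205]=0;m[246:]=0;m[:,345:]=0
k,l,s,c=cv2.connectedComponentsWithStats(m);i=1+np.argmax(s[1:,4]);ys,xs=np.where(l==i);print(s[i])
P=np.array([onz(w,x,y,.096)[:2] for x,y in zip(xs,ys)])
(cx,cy),(a,b),an=cv2.minAreaRect((P*1000).astype(np.float32));print(cx,cy,a,b,an)
mu=P.mean(0);u,sv,vt=np.linalg.svd(P-mu);print(mu,np.degrees(np.arctan2(*vt[0][::-1])))
```

```text
[284 210  48  30 855]
567.2325439453125 -45.749656677246094 16.944032669067383 44.35062789916992 25.964580535888672
[ 0.56676634 -0.04485612] 116.56927294059953
```

```bash
python3 -m inch '[{"hand":0.5,"slide":[0.2,0.4,0],"yaw":0.18},{"hand":0.5,"slide":[0.4,0.8,0],"yaw":0.36},{"hand":0.5,"slide":[0.6,1.2,0],"yaw":0.54},{"hand":0.5,"slide":[0.8,1.6,0],"yaw":0.72},{"hand":0.5,"slide":[1,2,0],"yaw":0.9},{"hand":0.5,"slide":[1.2,2.1,0],"yaw":1.08},{"hand":0.5,"slide":[1.2,2.1,0],"yaw":1.26},{"hand":0.5,"slide":[1.2,2.1,0],"yaw":1.44},{"hand":0.5,"slide":[1.2,2.1,0],"yaw":1.62},{"hand":0.5,"slide":[1.2,2.1,0],"yaw":1.8}]'
python3 -m inch '[{"hand":0.5,"slide":[0,0,-3],"yaw":0.132},{"hand":0.5,"slide":[0,0,-6],"yaw":0.132},{"hand":0.5,"slide":[0,0,-8],"yaw":0.132},{"hand":0.5,"slide":[0,0,-9],"yaw":0.132},{"hand":0.5,"slide":[0,0,-9],"yaw":0.132}]'
python3 - <<'E'
from h import *
s=sense();im=capture("wrist");print(s["tcp_pos"],s["time_s"],s["joints"].round(1));cv2.imwrite("pics/w3.png",im)
a=capture("top")[145:280,215:325];cv2.imwrite("pics/t4.png",a)
o=np.zeros((420,800,3),np.uint8);o[:,:458]=im[:,50:508];o[:,458:]=cv2.resize(a,(342,420),interpolation=3);cv2.imwrite("pics/p4.png",o)
E
```

```text
time_s: 9.6
tcp_pos: [0.5671, -0.0449, 0.2767]
ee_rot: [[0.327, -0.945, -0.002], [-0.945, -0.327, -0.0], [-0.0, 0.002, -1.0]]
wrist_force: [-0.1, 0.2, -0.2]
gripper_width: 0.501
time_s: 10.22
tcp_pos: [0.5668, -0.0454, 0.187]
ee_rot: [[0.443, -0.897, -0.002], [-0.897, -0.443, -0.001], [-0.0, 0.002, -1.0]]
wrist_force: [-0.9, -0.3, 0.4]
gripper_width: 0.5
[ 0.56680843 -0.04540021  0.18700358] 10.225 [ 11.7  22.2 -15.8   0.  -52.1  14.5]
```

View pics/p4.png

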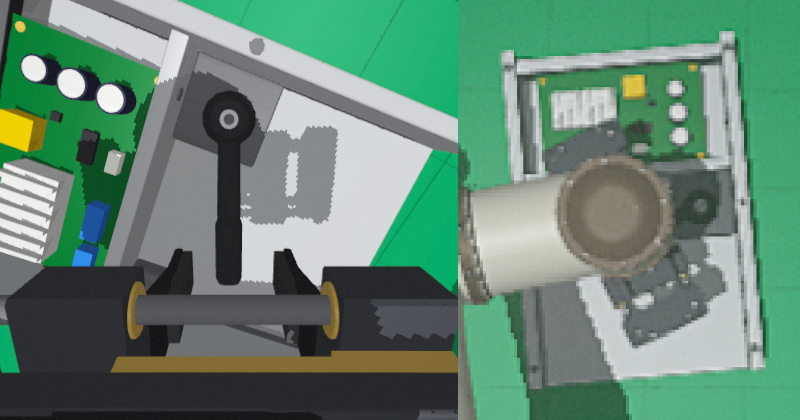

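Lever grip lies centred between the open fingers (228,250), hub (229,119); board edge sits parallel to and against the bar. Descend and grip.

```bash
python3 -m inch '[{"hand":0.5,"slide":[0,0,-1.5],"yaw":0},{"hand":0.5,"slide":[0,0,-2.9],"yaw":0},{"hand":0.5,"slide":[0,0,-2.9],"yaw":0},{"hand":1,"slide":[0,0,-2.9],"yaw":0},{"hand":1,"slide":[0,0,-2.9],"yaw":0},{"hand":1,"slide":[0,0,-2.9],"yaw":0},{"hand":1,"slide":[0,0,-2.9],"yaw":0}]'
python3 -m inch '[{"hand":1,"slide":[0,0,0],"yaw":0}]'
```

```text
time_s: 11.2
tcp_pos: [0.5675, -0.0456, 0.1596]
ee_rot: [[0.443, -0.897, 0.002], [-0.897, -0.443, 0.0], [0.001, -0.002, -1.0]]
wrist_force: [1.7, 1.1, 0.2]
gripper_width: 0.182
time_s: 11.32
tcp_pos: [0.5675, -0.0455, 0.1594]
ee_rot: [[0.443, -0.897, 0.002], [-0.897, -0.443, 0.0], [0.001, -0.002, -1.0]]
wrist_force: [1.7, 1.4, -0.0]
gripper_width: 0.182
```

```bash
python3 -m inch '[{"hand":1,"slide":[0,0,0.3],"yaw":0},{"hand":1,"slide":[0,0,0.6],"yaw":0},{"hand":1,"slide":[0,0,0.9],"yaw":0}]'
python3 -m inch '[{"hand":1,"slide":[0,0,0],"yaw":0}]'
```

```text
time_s: 11.7
tcp_pos: [0.5673, -0.0462, 0.1675]
ee_rot: [[0.442, -0.897, 0.001], [-0.897, -0.442, -0.0], [0.001, -0.001, -1.0]]
wrist_force: [4.9, -3.4, -8.2]
gripper_width: 0.182
time_s: 11.82
tcp_pos: [0.5672, -0.0462, 0.1675]
ee_rot: [[0.442, -0.897, 0.001], [-0.897, -0.442, -0.0], [0.001, -0.001, -1.0]]
wrist_force: [5.1, -2.9, -7.6]
gripper_width: 0.179
```

```bash
cat > arc.py <<'E'
import sys,numpy as np
from station import sense
ax,ay,*d=map(float,sys.argv[1:])
s=sense();r=np.array(s["tcp_pos"])[:2]-[ax,ay];x=-np.array(s["ee_rot"])[:2,0]
print("r",np.linalg.norm(r).round(4),"pos ang",np.degrees(np.arctan2(r[1],r[0])).round(1),"tool ang",np.degrees(np.arctan2(x[1],x[0])).round(1))
for t in d:
    c,q=np.cos(np.radians(t)),np.sin(np.radians(t));v=np.array([[c,-q],[q,c]])@r-r
    print(t,(v*100).round(2),np.radians(t).round(3))
E
python3 arc.py .602 -.1143 10 20 30 40 50 60
```

```text
r 0.0765 pos ang 117.0 tool ang 116.2
10.0 [-1.13 -0.71] 0.175
20.0 [-2.12 -1.6 ] 0.349
30.0 [-2.94 -2.65] 0.524
40.0 [-3.56 -3.83] 0.698
50.0 [-3.98 -5.1 ] 0.873
60.0 [-4.16 -6.42] 1.047
```

```bash
python3 -m inch '[{"hand":1,"slide":[-0.57,-0.33,0],"yaw":0.087},{"hand":1,"slide":[-1.13,-0.71,0],"yaw":0.175}]'
python3 -m inch '[{"hand":1,"slide":[-0.99,-0.89,0],"yaw":0.175},{"hand":1,"slide":[-1.81,-1.94,0],"yaw":0.349},{"hand":1,"slide":[-2.43,-3.12,0],"yaw":0.524}]'
python3 arc.py .602 -.1143 0
```

```text
time_s: 12.08
tcp_pos: [0.556, -0.0533, 0.1673]
ee_rot: [[0.594, -0.804, 0.001], [-0.804, -0.594, -0.0], [0.001, -0.001, -1.0]]
wrist_force: [5.5, -3.9, -7.8]
gripper_width: 0.177
time_s: 12.45
tcp_pos: [0.5321, -0.0843, 0.1677]
ee_rot: [[0.918, -0.397, 0.003], [-0.397, -0.918, 0.0], [0.003, -0.002, -1.0]]
wrist_force: [6.7, -1.5, -7.4]
gripper_width: 0.179
r 0.076 pos ang 156.8 tool ang 156.6
0.0 [0. 0.] 0.0
```

```bash
python3 -m inch '[{"hand":1,"slide":[-0.31,-1.31,0],"yaw":0.175},{"hand":1,"slide":[-0.4,-2.6,0],"yaw":0.345},{"hand":1,"slide":[-0.23,-2.6,0],"yaw":0.345}]'
python3 arc.py .602 -.1143 0
```

```text
time_s: 12.82
tcp_pos: [0.5279, -0.11, 0.1669]
ee_rot: [[0.997, -0.072, -0.003], [-0.072, -0.997, 0.001], [-0.003, -0.001, -1.0]]
wrist_force: [1.1, 3.0, -7.8]
gripper_width: 0.185
r 0.0742 pos ang 176.7 tool ang 175.9
0.0 [0. 0.] 0.0
```

```bash
python3 -m inch '[{"hand":1,"slide":[0,0,-0.45],"yaw":0},{"hand":1,"slide":[0,0,-0.9],"yaw":0},{"hand":1,"slide":[0,0,-0.9],"yaw":0}]'
python3 arc.py .602 -.1143 -10 -20 -30 -40 -50 -60 -70 -80 -90
```

```text
time_s: 13.2
tcp_pos: [0.5272, -0.1099, 0.1596]
ee_rot: [[0.998, -0.069, -0.005], [-0.069, -0.998, -0.001], [-0.005, 0.001, -1.0]]
wrist_force: [-5.4, 2.9, 3.0]
gripper_width: 0.182
r 0.0749 pos ang 176.6 tool ang 176.1
-10.0 [0.19 1.29] -0.175
-20.0 [0.6  2.53] -0.349
-30.0 [1.22 3.68] -0.524
-40.0 [2.03 4.7 ] -0.698
-50.0 [3.01 5.57] -0.873
-60.0 [4.12 6.26] -1.047
-70.0 [5.34 6.74] -1.222
-80.0 [6.62 7.  ] -1.396
-90.0 [7.92 7.04] -1.571
```

```bash
cat > arc2.py <<'E'
import sys,numpy as np
ax,ay,r,cx,cy,a0,*d=map(float,sys.argv[1:])   # axis, radius, commanded pos, start angle, targets
for t in d:
    print(t,np.round(100*(np.array([ax,ay])+r*np.array([np.cos(np.radians(t)),np.sin(np.radians(t))])-[cx,cy]),2),np.radians(t-a0).round(3))
E
python3 arc2.py .602 -.1143 .0767 .5285 -.110 176.3 176.3 166.3 156.3 146.3 136.3 126.3 116.3 106.3 96.3 86.3
```

```text
176.3 [-0.3   0.06] 0.0
166.3 [-0.1   1.39] -0.175
156.3 [0.33 2.65] -0.349
146.3 [0.97 3.83] -0.524
136.3 [1.8  4.87] -0.698
126.3 [2.81 5.75] -0.873
116.3 [3.95 6.45] -1.047
106.3 [5.2  6.93] -1.222
96.3 [6.51 7.19] -1.396
86.3 [7.84 7.22] -1.571
```

```bash
python3 -m inch '[{"hand":1,"slide":[-0.3,0.06,0],"yaw":0},{"hand":1,"slide":[-0.1,1.39,0],"yaw":-0.175},{"hand":1,"slide":[0.33,2.65,0],"yaw":-0.349},{"hand":1,"slide":[0.97,3.83,0],"yaw":-0.524},{"hand":1,"slide":[1.8,4.87,0],"yaw":-0.698}]'
python3 arc.py .602 -.1143 0
```

```text
time_s: 13.82
tcp_pos: [0.5471, -0.0612, 0.1596]
ee_rot: [[0.716, -0.698, 0.0], [-0.698, -0.716, -0.001], [0.001, 0.0, -1.0]]
wrist_force: [0.7, -0.2, -0.7]
gripper_width: 0.183
r 0.0764 pos ang 136.0 tool ang 135.8
0.0 [0. 0.] 0.0
```

```bash
cat > tq.py <<'E'
import numpy as np
from station import sense
s=sense();A=np.array([.602,-.1143]);r=np.array(s["tcp_pos"])[:2]-A;F=s["wrist_force"];M=s["moment"];u=r/np.linalg.norm(r)
x=-np.array(s["ee_rot"])[:2,0]
print("F",F.round(2),"M",M.round(3),"rad",(F[:2]@u).round(2),"tangCCW",(F[1]*u[0]-F[0]*u[1]).round(2),"pull_at_grip",((r[0]*F[1]-r[1]*F[0]+M[2])/.077).round(2),"ang",np.degrees(np.arctan2(u[1],u[0])).round(1),np.degrees(np.arctan2(x[1],x[0])).round(1),"r",np.linalg.norm(r).round(4),"z",s["tcp_pos"][2].round(4),"t",s["time_s"],"j6",s["joints"][5].round(0))
E
python3 tq.py
python3 -m inch '[{"hand":1,"slide":[0.49,0.47,0],"yaw":-0.087},{"hand":1,"slide":[1.01,0.88,0],"yaw":-0.175}]' >/dev/null; python3 tq.py
python3 -m inch '[{"hand":1,"slide":[0.56,0.37,0],"yaw":-0.087},{"hand":1,"slide":[1.14,0.7,0],"yaw":-0.174}]' >/dev/null; python3 tq.py
```

```text
F [ 0.69 -0.18 -0.71] M [-0.153  0.135  0.171] rad -0.62 tangCCW -0.35 pull_at_grip 1.87 ang 136.0 135.8 r 0.0764 z 0.1596 t 13.825 j6 35.0
F [-1.91  2.18  0.63] M [0.482 0.605 0.175] rad 2.89 tangCCW 0.26 pull_at_grip 2.53 ang 126.1 125.9 r 0.0766 z 0.1596 t 14.075 j6 25.0
F [-1.11  1.5   0.17] M [0.479 0.632 0.14 ] rad 1.83 tangCCW 0.34 pull_at_grip 2.16 ang 116.1 115.9 r 0.0768 z 0.1596 t 14.325 j6 14.0
```

```bash
python3 -m inch '[{"hand":1,"slide":[0.61,0.26,0],"yaw":-0.087},{"hand":1,"slide":[1.25,0.48,0],"yaw":-0.175}]' >/dev/null; python3 tq.py
python3 -m inch '[{"hand":1,"slide":[0.65,0.16,0],"yaw":-0.087},{"hand":1,"slide":[1.31,0.26,0],"yaw":-0.174}]' >/dev/null; python3 tq.py
python3 -m inch '[{"hand":1,"slide":[0.66,0.04,0],"yaw":-0.087}]' >/dev/null; python3 tq.py
```

```text
F [-2.    2.08  0.77] M [0.893 0.752 0.123] rad 2.55 tangCCW 1.35 pull_at_grip 2.95 ang 106.0 105.9 r 0.0769 z 0.1596 t 14.575 j6 4.0
F [-1.48  3.93  0.62] M [0.98  0.777 0.121] rad 4.07 tangCCW 1.06 pull_at_grip 2.63 ang 96.1 95.9 r 0.077 z 0.1597 t 14.825 j6 -6.0
F [-1.84  2.99  0.37] M [1.044 0.79  0.019] rad 3.03 tangCCW 1.78 pull_at_grip 2.03 ang 91.1 90.9 r 0.0771 z 0.1597 t 14.95 j6 -11.0
```

```bash
python3 -m inch '[{"hand":1,"slide":[0.67,-0.02,0],"yaw":-0.087}]' >/dev/null; python3 tq.py
python3 -m inch '[{"hand":1,"slide":[0.67,-0.07,0],"yaw":-0.087}]' >/dev/null; python3 tq.py
python3 arc2.py .602 -.1143 .0767 0.6137 -.0386 81 81 84 91 101 111 121 131 141 151 161 171
```

```text
F [-1.37  3.71  1.54] M [1.247 0.917 0.055] rad 3.61 tangCCW 1.61 pull_at_grip 2.33 ang 86.1 85.9 r 0.0771 z 0.1596 t 15.075 j6 -16.0
F [-2.09  4.37  1.41] M [1.312 1.09  0.13 ] rad 4.0 tangCCW 2.72 pull_at_grip 4.41 ang 81.3 80.9 r 0.0772 z 0.1596 t 15.2 j6 -21.0
81.0 [0.03 0.01] 0.0
84.0 [-0.37  0.06] 0.052
91.0 [-1.3  0.1] 0.175
101.0 [-2.63 -0.04] 0.349
111.0 [-3.92 -0.41] 0.524
121.0 [-5.12 -1.  ] 0.698
131.0 [-6.2  -1.78] 0.873
141.0 [-7.13 -2.74] 1.047
151.0 [-7.88 -3.85] 1.222
161.0 [-8.42 -5.07] 1.396
171.0 [-8.75 -6.37] 1.571
```

```bash
python3 -m inch '[{"hand":1,"slide":[-0.4,0.05,0],"yaw":0.052},{"hand":1,"slide":[-0.54,0.06,0],"yaw":0.07}]' >/dev/null; python3 tq.py
python3 -m inch '[{"hand":1,"slide":[0,0,0.45],"yaw":0},{"hand":1,"slide":[0,0,0.95],"yaw":0},{"hand":1,"slide":[0,0,0.95],"yaw":0}]' >/dev/null; python3 tq.py
```

```text
F [-0.88  4.81  0.73] M [ 1.408  0.582 -0.151] rad 4.71 tangCCW 1.3 pull_at_grip -0.66 ang 85.0 85.1 r 0.077 z 0.1597 t 15.45 j6 -17.0
F [-0.08  0.01 -8.04] M [ 0.459 -0.189  0.02 ] rad 0.0 tangCCW 0.08 pull_at_grip 0.34 ang 85.3 85.1 r 0.0762 z 0.168 t 15.825 j6 -16.0
```

```bash
python3 arc.py .602 -.1143 10 20 30 40 50 60 70 80 88.5
```

```text
r 0.0762 pos ang 85.3 tool ang 85.1
10.0 [-1.33 -0.01] 0.175
20.0 [-2.64 -0.24] 0.349
30.0 [-3.88 -0.7 ] 0.524
40.0 [-5.03 -1.37] 0.698
50.0 [-6.04 -2.23] 0.873
60.0 [-6.89 -3.25] 1.047
70.0 [-7.55 -4.41] 1.222
80.0 [-8.   -5.66] 1.396
88.5 [-8.21 -6.77] 1.545
```

```bash
python3 -m inch '[{"hand":1,"slide":[-1.33,-0.01,0],"yaw":0.175},{"hand":1,"slide":[-2.64,-0.24,0],"yaw":0.349},{"hand":1,"slide":[-3.88,-0.7,0],"yaw":0.524},{"hand":1,"slide":[-5.03,-1.37,0],"yaw":0.698},{"hand":1,"slide":[-6.04,-2.23,0],"yaw":0.873},{"hand":1,"slide":[-6.89,-3.25,0],"yaw":1.047},{"hand":1,"slide":[-7.55,-4.41,0],"yaw":1.222},{"hand":1,"slide":[-8.0,-5.66,0],"yaw":1.396},{"hand":1,"slide":[-8.21,-6.77,0],"yaw":1.545}]' >/dev/null;python3 tq.py
python3 -m inch '[{"hand":1,"slide":[0,0,-0.45],"yaw":0},{"hand":1,"slide":[0,0,-0.9],"yaw":0},{"hand":1,"slide":[0,0,-0.95],"yaw":0}]' >/dev/null; python3 tq.py
python3 arc.py .602 -.1143 -10 -20 -25 -30
```

```text
F [ 3.73  1.15 -8.02] M [ 0.494 -0.789  0.151] rad -3.59 tangCCW -1.55 pull_at_grip 0.45 ang 173.8 174.0 r 0.0751 z 0.1687 t 16.95 j6 78.0
F [ 0.65  1.75 -0.29] M [ 0.401 -0.097  0.121] rad -0.45 tangCCW -1.82 pull_at_grip -0.21 ang 173.4 173.6 r 0.0755 z 0.1596 t 17.325 j6 78.0
r 0.0755 pos ang 173.4 tool ang 173.6
-10.0 [0.26 1.29] -0.175
-20.0 [0.75 2.51] -0.349
-25.0 [1.07 3.09] -0.436
-30.0 [1.44 3.63] -0.524
```

```bash
python3 -m inch '[{"hand":1,"slide":[0.11,0.65,0],"yaw":-0.087}]' >/dev/null;python3 tq.py
python3 -m inch '[{"hand":1,"slide":[0.15,0.64,0],"yaw":-0.088}]' >/dev/null;python3 tq.py
python3 -m inch '[{"hand":1,"slide":[0.22,0.62,0],"yaw":-0.087}]' >/dev/null;python3 tq.py
```

```text
F [ 2.2  -1.03 -2.38] M [-0.494 -0.138  0.381] rad -2.36 tangCCW 0.58 pull_at_grip 5.52 ang 168.8 168.6 r 0.0755 z 0.1597 t 17.45 j6 72.0
F [ 1.8  -2.78 -2.07] M [-0.827 -0.231  0.475] rad -2.5 tangCCW 2.17 pull_at_grip 8.31 ang 163.9 163.5 r 0.0757 z 0.1597 t 17.575 j6 66.0
F [ 1.35 -3.25 -3.27] M [-1.185 -0.077  0.578] rad -2.42 tangCCW 2.55 pull_at_grip 10.02 ang 159.1 158.6 r 0.0758 z 0.1596 t 17.7 j6 60.0
```

```bash
python3 -m inch '[{"hand":1,"slide":[0,0,0],"yaw":0},{"hand":1,"slide":[0,0,0],"yaw":0},{"hand":1,"slide":[0,0,0],"yaw":0}]' >/dev/null;python3 tq.py
```

```text
F [-0.08 -1.49 -0.6 ] M [-0.928  0.322  0.51 ] rad -0.46 tangCCW 1.42 pull_at_grip 8.03 ang 159.0 158.7 r 0.076 z 0.1593 t 18.075 j6 61.0
```

```bash
python3 arc.py .602 -.1143 5 10 15
python3 -m inch '[{"hand":1,"slide":[-0.21,-0.63,0],"yaw":0.087}]' >/dev/null;python3 tq.py
python3 -m inch '[{"hand":1,"slide":[-0.15,-0.64,0],"yaw":0.087}]' >/dev/null;python3 tq.py
```

```text
r 0.076 pos ang 159.0 tool ang 158.7
5.0 [-0.21 -0.63] 0.087
10.0 [-0.36 -1.27] 0.175
15.0 [-0.46 -1.93] 0.262
F [ 0.18 -0.01  0.2 ] M [-0.181  0.098  0.262] rad -0.18 tangCCW -0.04 pull_at_grip 3.37 ang 163.6 163.8 r 0.0758 z 0.1594 t 18.2 j6 66.0
F [0.23 0.87 0.29] M [0.147 0.172 0.183] rad -0.05 tangCCW -0.9 pull_at_grip 1.49 ang 168.5 168.7 r 0.0757 z 0.1595 t 18.325 j6 72.0
```

```bash
python3 -m inch '[{"hand":1,"slide":[-0.07,-0.39,0],"yaw":0.052}]' >/dev/null;python3 tq.py
python3 -m inch '[{"hand":1,"slide":[-0.04,-0.26,0],"yaw":0.035},{"hand":1,"slide":[-0.04,-0.26,0],"yaw":0.035}]' >/dev/null;python3 tq.py
```

```text
F [ 0.24  2.06 -0.29] M [0.365 0.137 0.195] rad 0.07 tangCCW -2.07 pull_at_grip 0.5 ang 171.5 171.6 r 0.0756 z 0.1595 t 18.45 j6 75.0
F [0.17 0.66 1.51] M [0.393 0.171 0.116] rad -0.09 tangCCW -0.67 pull_at_grip 0.85 ang 173.4 173.5 r 0.0756 z 0.1594 t 18.7 j6 78.0
```

```bash
python3 -m inch '[{"hand":0.65,"slide":[0,0,0],"yaw":0},{"hand":0.65,"slide":[0,0,0],"yaw":0},{"hand":0.65,"slide":[0,0,0],"yaw":0},{"hand":0.65,"slide":[0,0,0.5],"yaw":0},{"hand":0.65,"slide":[0,0,2],"yaw":0},{"hand":0.65,"slide":[0,0,6],"yaw":0},{"hand":0.65,"slide":[0,0,11],"yaw":0},{"hand":0.65,"slide":[-5,-2,15],"yaw":0},{"hand":0.65,"slide":[-10,-2,18],"yaw":0},{"hand":0.65,"slide":[-10,-2,18],"yaw":0}]'
python3 - <<'E'
from h import *
s=sense();im=capture("wrist");a=capture("top")[145:280,215:325];b=capture("scene")
cv2.imwrite("pics/w5.png",im);cv2.imwrite("pics/t5.png",a);np.savez("w5.npz",p=s["tcp_pos"],R=s["ee_rot"]);cv2.imwrite("pics/s5.png",b)
o=np.zeros((420,800,3),np.uint8);o[:,:458]=im[:,50:508];o[:,458:]=cv2.resize(a,(342,420),interpolation=3);cv2.imwrite("pics/p5.png",o)
E
```

```text
time_s: 19.95
tcp_pos: [0.4246, -0.1264, 0.3438]
ee_rot: [[0.994, -0.112, 0.009], [-0.112, -0.994, 0.0], [0.009, -0.001, -1.0]]
wrist_force: [0.7, 0.5, 0.4]
gripper_width: 0.353
```

View pics/p5.png

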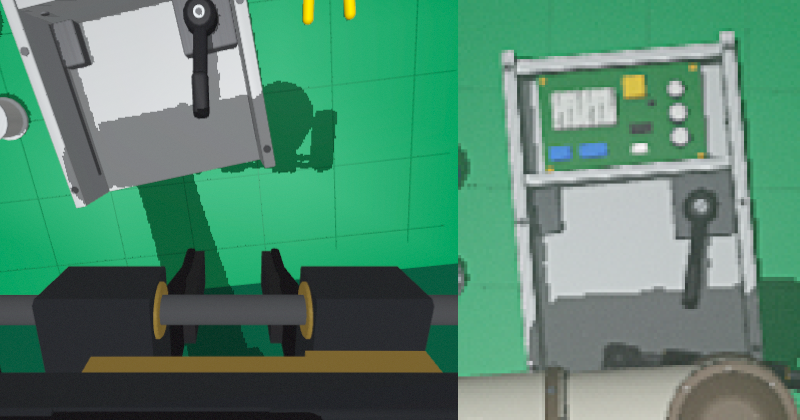

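The picture shows the board square and flush between bar and stop bar (top pane, 620,120). The lever runs from its hub (702,205) to its end (692,303), pointing back along the side plate; nothing around the frame seems to have moved. One numeric check before handing in.

```bash
python3 - <<'E'
from h import *
n=np.load("w5.npz");w=cam("wrist",dict(tcp_pos=n["p"],ee_rot=n["R"]))
h=onz(w,249,11,.073)[:2];g=onz(w,252,112,.096)[:2];d=g-h
print("hub",h,"end",g,"ang in frame",np.degrees(np.arctan2(d[1],d[0]))-5.6,np.linalg.norm(d))
# board: green of PCB in top picture
t=cam("top");a=cv2.imread("pics/t5.png");hsv=cv2.cvtColor(a,cv2.COLOR_BGR2HSV)
sub=hsv[18:60,22:84];m=((sub[...,0]>50)&(sub[...,0]<80)&(sub[...,1]>110)&(sub[...,2]<150)).astype(np.uint8)
m=cv2.morphologyEx(m,cv2.MORPH_CLOSE,np.ones((9,9)));ys,xs=np.where(m)
P=np.array([onz(t,x+237,y+163,.054)[:2] for x,y in zip(xs,ys)])
print(cv2.minAreaRect((P*1000).astype(np.float32)))
c0,c1=cv2.imread("pics/scene0.png"),cv2.imread("pics/s5.png")
for nm,lo,hi in(("yellow",(22,150,120),(32,255,255)),("blue",(105,150,60),(125,255,255))):
    for c in(c0,c1):
        q=cv2.inRange(cv2.cvtColor(c,cv2.COLOR_BGR2HSV),lo,hi);q=q[180:350,190:370].copy();
        k,l,s,ce=cv2.connectedComponentsWithStats(q);print(nm,[(ce[i].round(1),s[i,4]) for i in range(1,k) if s[i,4]>40])
E
python3 tq.py
```

```text
hub [ 0.6027471  -0.11411323] end [ 0.50875332 -0.10605373] ang in frame 169.49916051167077 0.09433868168990803
((693.3056640625, -37.03143310546875), (110.64788055419922, 185.18418884277344), 0.9016547799110413)
yellow [(array([43.3, 21.7]), np.int32(380)), (array([54.4, 83.7]), np.int32(94))]
yellow [(array([43.3, 21.7]), np.int32(382)), (array([51.7, 85.5]), np.int32(93))]
blue [(array([85. , 86.5]), np.int32(53)), (array([92.5, 96.9]), np.int32(43)), (array([120.3, 154.9]), np.int32(118))]
blue [(array([82.3, 88.1]), np.int32(53)), (array([89.8, 98.5]), np.int32(42)), (array([120.1, 155.1]), np.int32(115))]
F [ 0.49  0.2  -0.89] M [-0.09   0.138 -0.028] rad -0.51 tangCCW -0.17 pull_at_grip -0.75 ang -176.2 173.6 r 0.1757 z 0.3394 t 20.1 j6 79.0
```

```bash
python3 -c "
from station import finish_job
print(finish_job())"
```

```text
the job is handed in; nothing more can be done
None
```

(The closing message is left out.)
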